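# Set the gilt picture on the display easel

### The arm

A 6-joint arm with a two-finger parallel gripper is mounted at the origin on the work surface. World frame = base frame: x ahead of the robot, y to its left, z up, the work surface at z = 0. Lengths are in m, angles in rad, forces in N, time in s.
With the tool pointing down it reaches from about 0.375 to 0.9 m from the base axis. Payload 3.1 kg.
Tool frame: the origin (TCP) lies midway between the tips of the shut fingers; the grasp point (between the pads) lies 19 mm behind it; z points along the fingers, y is the line along which they close (so a half turn about z gives the same grasp; the last joint's range is limited). The gripper opens to 87 mm and grips with 3 to 60 N. Pads are 19 mm wide; open, the fingers measure 117 mm over their backs; the gripper's body (75 mm by 190 mm) begins 51 mm behind the grasp point.
Start: joints at [-1.486, 0.527, 1.433, -0, 1.181, -0.178], TCP at [0.163, -0.603, 0.186] pointing down, gripper open.
Joint ranges: [-3.08, 3.08], [-0.75, 2.2], [0.22, 2.44], [-1.43, 4.57], [0, 2.65], [-2.85, 2.85]. Speed limits (rad/s): [2.79, 2.79, 3.14, 3.14, 3.14, 3.14].

### API

Orientations are given as a unit quaternion [x, y, z, w].
In Python, from rig import robot gives the robot as it stands.
- The arm moves only by the shell command python3 -m jog 'ROWS' [FORCE]. ROWS is a JSON object of lists of equal length, an entry for each row: "dp": the shift along the tool's x, y, z in mm, a list of three; "delta_rot": the turn, a rotation vector about the tool's x, y, z in rad, a list of three; "gripper": the opening, from -1 (shut) to 1 (fully open). A call has 1 to 12 rows; each row is the pose to reach, as a shift and turn from the pose commanded when the call began, along the tool's axes at that moment; what a row does not reach only later rows make up. A row lasts 1/10 s, in which the tool goes at most 50 mm and 8.59 degrees, less where a joint would pass 70% of its speed; a pose out of reach is approached as far as the arm can. A call with a gripper value outside its range is refused whole. The fingers move at their own pace and stop on an object; FORCE is the grip in N (left out, the last holds). Time passes only in rows, so rows that repeat a pose let the fingers close. It gives the time, the measured TCP pose, the force, the opening and the grip force at its end, in the units of the state.
- robot.get_obs(): the state, without advancing time (a new reading comes with each control period).
- robot.camera(name): name is "side" or "top" or "wrist"; returns the picture (480x640x3 uint8, red, green, blue); there is no depth.
- robot.camera_model(name): a dict with "fx", "fy", "cx", "cy" (pixels), "xyz" and "orientation" of the camera in the world; the wrist camera has in their place "T_tool_cam" (4x4, takes a point from camera to tool coordinates, whose origin is the TCP and whose axes are the flange's). Camera axes: x right, y down, z forward; pixel columns grow to the right and rows downward; lengths in m; the calibration is good to about 2 mm. A picture is of the moment at which its call begins: read the wrist's pose just before it. camera_model takes no time and is no camera call.
- robot.hand_in(): hands the job in; it is judged then, once.
Trained networks look in the newest picture that a camera, given by its name, has taken for a name from the list of things; names that differ only in an ending like _2 or _b are one class to them, and where a whole thing is asked for, a point or a joint stands for the part that bears it (a point fixed in the world has none). Each returns a list of dicts, best first, with "score" (0 to 1); they miss things now and then, are a little off and sometimes report something else, mostly with a low value. They report only what shows in the picture. A call takes as long as a camera call. They do not tell look-alikes from the thing itself.
- robot.search_frame(name, camera): "rect" ([left, top, right, bottom] in pixels, round what is visible of it).
The state is a dict: "time": time; "q": joint angles; "joint_velocities": joint speeds; "joint_torque": joint torques, N m; "position": TCP position; "tool_rot": TCP orientation; "ft_force": force on the tool from outside, world axes, zero at the start; "moment": the same for the moment, N m; "grip_width": finger opening in m; "grip_force": force on a finger pad.
Only numpy, scipy, OpenCV 4.12 (cv2) and the standard library are available. Lean on these libraries where they do the work, as an engineer would, in place of code of your own. Each camera call takes 0.05 s, during which the arm holds its last target. There are 200 camera calls.

### The job

Take the small gilt-framed picture out of the wooden rack and set it on the brass rest of the display easel for its catalogue photograph: bottom edge fully down on the ledge, leaning against the back, right way up, centred, painted side facing out. Lower it onto the ledge before letting go (do not drop it), and leave the black-framed picture and the other lots standing where they are.

Things in the scene. Friction and masses are not known exactly. Their poses are not given: they have to be found in the camera images.
- gilt_picture: the picture to move: gold frame, blue sky, rust-red hill; a rigid slab 100 mm wide (y), 120 high (z), 14 thick (x), about 0.2 kg. Origin: middle of the bottom edge, mid thickness; z up the picture, x out of the painted side. It starts upright in one of the rack's two slots, painted side away from the robot; the top edge is free to pinch across its thickness
- gilt_picture_top (a point): middle of its top edge, 120 mm above its origin
- gilt_picture_face (a point): middle of its painted side, 60 mm above the origin and 7 mm out along x
- rack: fixed dark wooden rack, 170 (x) x 112 (y) x 46 mm high. Origin under its centre. Two slots along y at x = -48 and +48 mm, each 20 mm wide between 36 mm high rails, slot floor 10 mm above the table; a picture stands in each, its top 130 mm above the table
- easel: fixed display easel: dark steel foot plate 130 x 110 x 10 mm, reaching from x = -85 to +45 mm, 55 mm either side in y; origin at table height below the rest's corner; its x axis points the way the easel faces (away from the robot). The highest point is the top of the brass rest, about 127 mm above the table
- rest: the easel's brass rest, leaning back 0.22 rad. Origin: middle of the corner between back and ledge, 52 mm above the table; z runs up the back's supporting face (x = 0), x points square out of it, y along the ledge. Back: two bars at y = -28 and 28 mm and a cross bar, up to z = 75 mm; above that a picture stands free. Ledge: top at z = 0, 90 mm wide, x = 0 to 30 mm, then a lip 8 mm high
- black_picture: the other picture, same size and build as the gilt one (origin under its centre, x out of the painted side, z up) but with a black frame, buff sky and green hill; it stands in the other rack slot and stays there
- inlaid_box: closed dark wooden box with inlaid lid, 95 x 70 x 45 mm, origin under its centre
- paperweight: amber glass paperweight, 68 mm across, 45 mm high, origin under its centre
- candlestick_a: brass candlestick, 90 mm across the foot, 115 mm high, origin under its centre
- candlestick_b: the second brass candlestick, same size
- glass_bowl: clear bowl, 150 mm across, 70 mm high, origin under its centre
- tankard: dark pewter mug, 84 mm across, 110 mm high, with a handle, origin under its centre
Mind the look-alikes: they are no part of the job. What is shaped like the easel but orange or white is not meant.

How it is judged:
By the outcome, as a careful person would: the job done as asked, in the order asked, and still so for the second after the job is handed in, with the robot touching nothing.
It also fails if it takes over 45 s, if anything falls off the work surface, if the arm or the gripper's body presses on something with over 40 N, if the wrist force passes 120 N, or if a joint passes its speed limit or range.

## Working session

There is one attempt and no reset: what is moved stays moved. The work goes in short steps, Python scripts to look and compute and a shell command to move; the robot and the scene stay as the last step left them, time stands still between calls to the robot, and variables do not carry over. Pictures are saved under pics/ and viewed, at most 10 in all, crops included, and the job is handed in when it is done.

```bash
ls; mkdir -p pics; python3 - <<'E'
from rig import robot
import cv2
o=robot.get_obs();print(o['time'],o['position'],o['tool_rot'],o['grip_width'])
for c in ['top','side']:
    im=robot.camera(c);cv2.imwrite(f'pics/{c}0.png',im[:,:,::-1]);print(c,robot.camera_model(c))
    for n in ['gilt_picture','rack','easel','rest','black_picture']:
        print(n,[(round(d['score'],2),[int(v) for v in d['rect']]) for d in robot.search_frame(n,c)])
print(robot.camera_model('wrist'))
E
```

```text
pics
0.0 [ 0.16292976 -0.60257131  0.18548569] [ 9.91312714e-01  1.31521805e-01  3.92944800e-05 -1.05693720e-03] 0.08675295451765153
top {'fx': 591.3792152203366, 'fy': 591.3792152203366, 'cx': 308.0761170456702, 'cy': 246.07154841959053, 'xyz': array([ 0.3846448 , -0.02217656,  1.69392647]), 'orientation': array([-0.69608355,  0.71579887, -0.04044954,  0.03825584])}
gilt_picture [(0.95, [188, 230, 230, 243])]
rack [(0.78, [194, 222, 235, 286])]
easel [(0.86, [357, 304, 396, 357]), (0.7, [214, 309, 254, 359]), (0.59, [375, 235, 420, 283]), (0.28, [190, 223, 239, 288])]
rest [(0.86, [214, 313, 246, 337]), (0.75, [384, 238, 412, 256]), (0.59, [365, 312, 400, 336])]
black_picture [(0.55, [189, 264, 233, 278])]
side {'fx': 446.6118019342584, 'fy': 446.6118019342584, 'cx': 319.31045655420814, 'cy': 233.07648962203757, 'xyz': array([0.0156978 , 0.77008386, 1.15948321]), 'orientation': array([-0.26887568,  0.89243595, -0.34723071,  0.10341553])}
gilt_picture [(0.9, [240, 269, 264, 317])]
rack [(0.58, [406, 163, 425, 195]), (0.39, [238, 268, 261, 317])]
easel [(0.87, [375, 221, 402, 254]), (0.7, [335, 183, 382, 227]), (0.69, [311, 307, 366, 361])]
rest [(0.96, [314, 304, 347, 338]), (0.58, [387, 223, 403, 242]), (0.56, [339, 185, 362, 207])]
black_picture [(0.81, [268, 281, 288, 331])]
{'fx': 354.2813066456229, 'fy': 354.2813066456229, 'cx': 316.90498830728245, 'cy': 241.03787490111586, 'T_tool_cam': array([[ 2.67970461e-05, -9.68728171e-01, -2.48124425e-01,
         6.67242013e-02],
       [ 9.99999987e-01,  6.58351641e-05, -1.49035438e-04,
        -4.64601374e-04],
       [ 1.60710139e-04, -2.48124418e-01,  9.68728160e-01,
        -1.98178606e-01],
       [ 0.00000000e+00,  0.00000000e+00,  0.00000000e+00,
         1.00000000e+00]])}
```

View pics/top0.png

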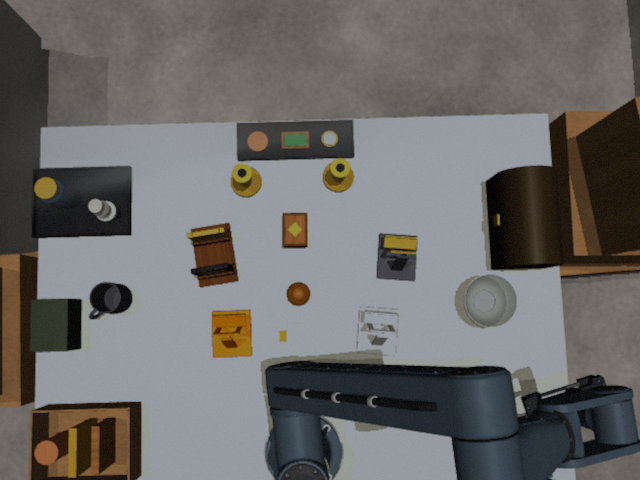

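View pics/side0.png

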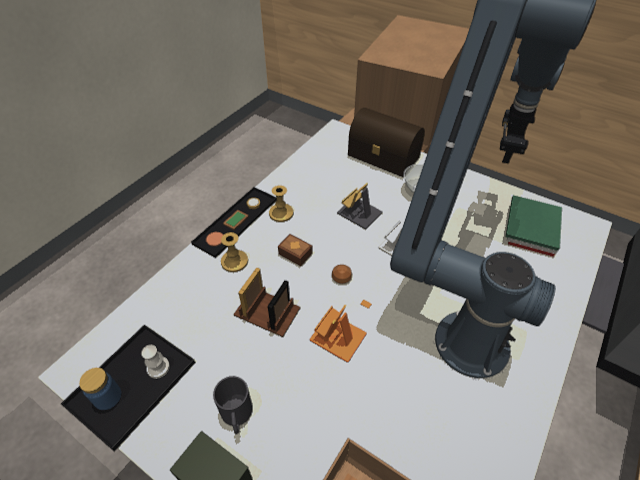

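The gilt picture could be confused with the black picture at top (211,269) and the green/tan tray item at (295,140). The one I want has the gold edge at top (209,232), side (252,293). The easel could be confused with the orange one at (231,333) and the white one at (378,330). The real one is dark steel and brass at (397,258). Next, a rough position measurement and a close crop.

```bash
cat > h.py <<'E'
from rig import robot
import numpy as np, cv2
from scipy.spatial.transform import Rotation as R
def cam(c):
    m=robot.camera_model(c)
    if 'xyz' in m: return m,R.from_quat(m['orientation']).as_matrix(),np.array(m['xyz'])
    o=robot.get_obs();T=np.eye(4);T[:3,:3]=R.from_quat(o['tool_rot']).as_matrix();T[:3,3]=o['position'];T=T@m['T_tool_cam']
    return m,T[:3,:3],T[:3,3]
def at(C,u,v,z):
    m,Rm,p=C;d=Rm@np.array([(u-m['cx'])/m['fx'],(v-m['cy'])/m['fy'],1]);return p+d*(z-p[2])/d[2]
def px(C,P):
    m,Rm,p=C;q=(np.atleast_2d(P)-p)@Rm;return np.c_[q[:,0]/q[:,2]*m['fx']+m['cx'],q[:,1]/q[:,2]*m['fy']+m['cy']]
def mv(target,quat):
    """dp (mm) and rotvec from present pose, tool axes"""
    o=robot.get_obs();A=R.from_quat(o['tool_rot']);B=R.from_quat(quat)
    return (A.inv().apply(np.array(target)-o['position'])*1000).round(1),(A.inv()*B).as_rotvec().round(3)
E
python3 - <<'E'
from h import *
C=cam('top')
for n,u,v,z in [('gilt',209,232,.13),('black',211,269,.13),('rackTL',193,227,.03),('easelTL',378,235,.01),('TR',417,235,.01),('BL',377,278,.01),('BR',415,280,.01),('restL',385,240,.125),('restR',416,240,.125),('cbA',245,175,.1),('box',295,230,.045)]: print(n,at(C,u,v,z).round(3))
im=cv2.imread('pics/top0.png');a=cv2.resize(im[215:295,180:250],None,fx=5,fy=5,interpolation=2);b=cv2.resize(im[215:295,360:430],None,fx=5,fy=5,interpolation=2)
cv2.imwrite('pics/crop.png',np.hstack([a,b]))
E
```

```text
gilt [0.605 0.234 0.13 ]
black [0.506 0.229 0.13 ]
rackTL [0.634 0.295 0.03 ]
easelTL [ 0.599 -0.232  0.01 ]
TR [ 0.596 -0.344  0.01 ]
BL [ 0.476 -0.224  0.01 ]
BR [ 0.467 -0.332  0.01 ]
restL [ 0.571 -0.236  0.125]
restR [ 0.568 -0.318  0.125]
cbA [0.764 0.138 0.1  ]
box [0.615 0.006 0.045]
```

View pics/crop.png

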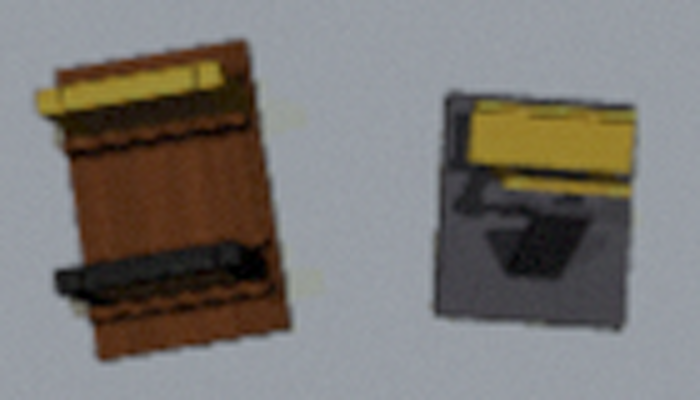

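The crop shows the gold frame in the far slot, and the dark steel easel with its brass rest. First I'll view the easel through the wrist camera on the way to the rack.

```bash
python3 - <<'E'
from h import *
def q(y): return R.from_matrix(np.array([[np.cos(y),np.sin(y),0],[np.sin(y),-np.cos(y),0],[0,0,-1]])).as_quat()
print(mv([.55,-.245,.30],q(1.53)))
E
```

```text
(array([ 467.1, -245.1, -113.5]), array([ 0.   ,  0.   , -1.266]))
```

```bash
cat >> h.py <<'E'
def q(y): return R.from_matrix(np.array([[np.cos(y),np.sin(y),0],[np.sin(y),-np.cos(y),0],[0,0,-1]])).as_quat()
E
python3 -m jog '{"dp":[[467,-245,-113],[467,-245,-113],[467,-245,-113],[467,-245,-113],[467,-245,-113],[467,-245,-113],[467,-245,-113],[467,-245,-113],[467,-245,-113],[467,-245,-113],[467,-245,-113],[467,-245,-113]],"delta_rot":[[0,0,-1.266],[0,0,-1.266],[0,0,-1.266],[0,0,-1.266],[0,0,-1.266],[0,0,-1.266],[0,0,-1.266],[0,0,-1.266],[0,0,-1.266],[0,0,-1.266],[0,0,-1.266],[0,0,-1.266]],"gripper":[1,1,1,1,1,1,1,1,1,1,1,1]}'
python3 -m jog '{"dp":[[0,0,0],[0,0,0],[0,0,0]],"delta_rot":[[0,0,0],[0,0,0],[0,0,0]],"gripper":[1,1,1]}'
python3 - <<'E'
from h import *
print(robot.get_obs()['position'],robot.get_obs()['tool_rot'])
im=robot.camera('wrist');cv2.imwrite('pics/we.png',im[:,:,::-1])
for n in ['easel','rest']: print(robot.search_frame(n,'wrist'))
E
```

```text
time: 1.8
position: [0.5538, -0.2416, 0.301]
tool_rot: [0.719, 0.695, 0.001, 0.002]
ft_force: [0.3, -1.4, 0.5]
grip_width: 0.0872
grip_force: 0.0
time: 2.1
position: [0.5488, -0.2461, 0.299]
tool_rot: [0.722, 0.692, -0.0, -0.001]
ft_force: [-0.2, -0.2, -0.5]
grip_width: 0.0869
grip_force: 0.0
[ 0.54877824 -0.24608068  0.29900131] [ 7.22151763e-01  6.91734395e-01 -2.84341208e-04 -5.27078124e-04]
[{'rect': [93.8, 140.8, 203.1, 227.5], 'score': 0.79}, {'rect': [261.2, 185.0, 355.8, 280.6], 'score': 0.69}]
[{'rect': [100.1, 158.0, 185.6, 230.4], 'score': 0.85}, {'rect': [302.8, 200.9, 353.3, 277.1], 'score': 0.76}]
```

View pics/we.png

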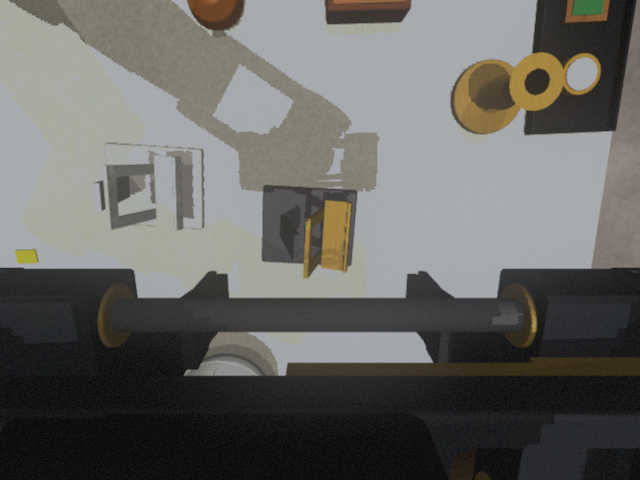

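```bash
python3 - <<'E'
import cv2
im=cv2.imread('pics/we.png')[175:290,250:370]
cv2.imwrite('pics/we4.png',cv2.resize(im,None,fx=5,fy=5,interpolation=cv2.INTER_CUBIC))
E
```

```text
(no output)
```

View pics/we4.png

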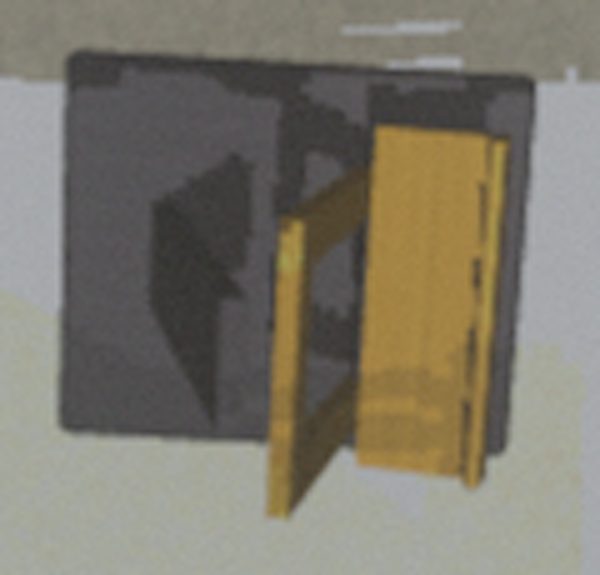

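```bash
cat > fe.py <<'E'
from h import *
from scipy.optimize import least_squares
C=cam('wrist')
a=.22;Rr=np.array([[np.cos(a),0,-np.sin(a)],[0,1,0],[np.sin(a),0,np.cos(a)]])
rest=lambda x,y,z:Rr@np.array([x,y,z])/1e3+[0,0,.052]
M=np.array([[-.085,.055,.0],[.045,.055,0],[-.085,-.055,.01],[.045,-.055,.01],rest(0,45,0),rest(0,-45,0),rest(30,45,0),rest(30,-45,0)])
c=np.array([[66,50],[535,80],[58,431],[506,455],[373,125],[357,465],[489,135],[464,474]])
U=(c+.5)/5-.5+[250,175]
def f(p):
    s,co=np.sin(p[2]),np.cos(p[2]);Rz=np.array([[co,-s,0],[s,co,0],[0,0,1]])
    return (px(C,M@Rz.T+[p[0],p[1],0])-U)
r=least_squares(lambda p:f(p).ravel(),[.553,-.283,-.04])
print(r.x,f(r.x).round(2).tolist())
E
python3 fe.py; python3 - <<'E'
from h import *
print(mv([.555,.225,.33],q(1.70)))
E
```

```text
[ 0.55343735 -0.28343117 -0.09627452] [[0.28, -0.43], [-0.41, -1.42], [-0.35, 0.86], [-0.01, 0.66], [0.13, -0.01], [-0.65, -0.21], [0.55, -0.05], [0.38, 0.73]]
(array([470.8, -14.4, -30.6]), array([-0.   , -0.   , -0.172]))
```

```bash
python3 -m jog '{"dp":[[471,-14,-31],[471,-14,-31],[471,-14,-31],[471,-14,-31],[471,-14,-31],[471,-14,-31],[471,-14,-31],[471,-14,-31],[471,-14,-31],[471,-14,-31],[471,-14,-31],[471,-14,-31]],"delta_rot":[[0,0,-0.172],[0,0,-0.172],[0,0,-0.172],[0,0,-0.172],[0,0,-0.172],[0,0,-0.172],[0,0,-0.172],[0,0,-0.172],[0,0,-0.172],[0,0,-0.172],[0,0,-0.172],[0,0,-0.172]],"gripper":[1,1,1,1,1,1,1,1,1,1,1,1]}'
python3 -m jog '{"dp":[[0,0,0],[0,0,0]],"delta_rot":[[0,0,0],[0,0,0]],"gripper":[1,1]}'
python3 - <<'E'
from h import *
C=cam('wrist')
im=robot.camera('wrist');cv2.imwrite('pics/wr.png',im[:,:,::-1])
for n in ['gilt_picture','rack','black_picture']: print(n,robot.search_frame(n,'wrist'))
p=px(C,np.array([[.605,.234,.13],[.506,.229,.13]]));print(p)
u,v=np.clip(p.mean(0).astype(int),[110,90],[530,400])
cr=im[v-90:v+90,u-110:u+110,::-1];cv2.imwrite('pics/wr4.png',cv2.resize(cr,None,fx=3.3,fy=3.3,interpolation=2));print('off',u-110,v-90)
E
```

```text
time: 3.45
position: [0.5551, 0.2256, 0.3302]
tool_rot: [0.659, 0.752, -0.001, 0.0]
ft_force: [-0.3, -0.3, 0.3]
grip_width: 0.0874
grip_force: 0.0
time: 3.65
position: [0.5555, 0.2245, 0.3304]
tool_rot: [0.66, 0.751, -0.0, 0.0]
ft_force: [-0.4, 0.2, 0.4]
grip_width: 0.0871
grip_force: 0.0
gilt_picture [{'rect': [346.3, 154.7, 369.3, 242.6], 'score': 0.92}]
rack [{'rect': [259.8, 149.8, 378.5, 225.4], 'score': 0.8}]
black_picture [{'rect': [270.8, 152.9, 290.7, 240.2], 'score': 0.63}, {'rect': [212.7, 331.6, 245.5, 347.8], 'score': 0.63}]
[[362.09078344 209.21251399]
 [274.82496422 202.40211371]]
off 208 115
```

View pics/wr4.png

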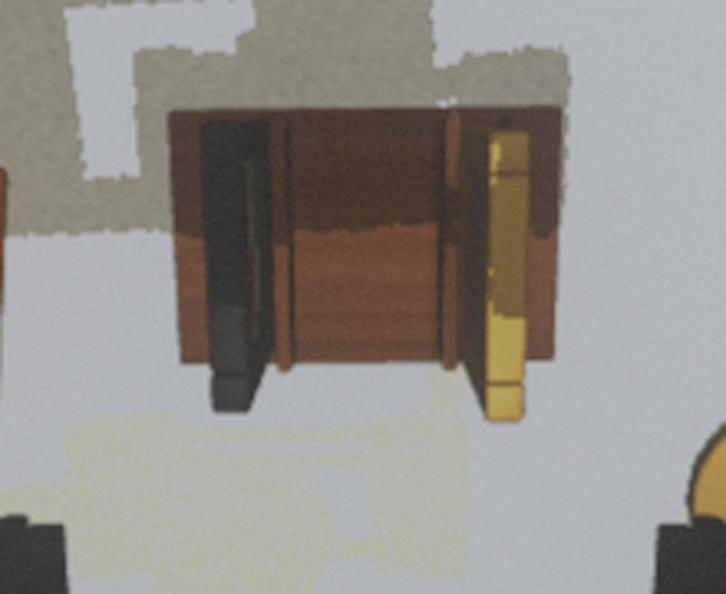

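```bash
python3 - <<'E'
from h import *
C=cam('wrist')
g=lambda u,v:at(C,(u+.5)/3.3-.5+208,(v+.5)/3.3-.5+115,.13)
P=[g(489,130),g(529,132),g(486,420),g(523,420)]
b=[g(212,410),g(251,410)]
n=(P[0]+P[1])/2;s=(P[2]+P[3])/2;d=n-s
c=(n+s)/2;yaw=np.arctan2(-d[0],d[1]);print('c',c,'len',np.linalg.norm(d),'thick',np.linalg.norm(P[1]-P[0]),np.linalg.norm(P[3]-P[2]),'yaw',yaw,'black s',np.mean(b,0))
print(mv([c[0],c[1],.23],q(np.pi/2+yaw)),mv([c[0],c[1],.098],q(np.pi/2+yaw)))
E
```

```text
c [0.60228832 0.24567208 0.13      ] len 0.0988828233449325 thick 0.013285036968356062 0.013030241381623842 yaw 0.14498866705682342 black s [0.51371598 0.18792486 0.13      ]
(array([ 14.2,  49.1, 100.5]), array([-0.   ,  0.   , -0.015])) (array([ 14.2,  49.1, 232.5]), array([-0.   ,  0.   , -0.015]))
```

```bash
python3 -m jog '{"dp":[[14,49,60],[14,49,100],[14,49,100],[14,49,150],[14,49,190],[14,49,220],[14,49,232],[14,49,232],[14,49,232]],"delta_rot":[[0,0,-0.015],[0,0,-0.015],[0,0,-0.015],[0,0,-0.015],[0,0,-0.015],[0,0,-0.015],[0,0,-0.015],[0,0,-0.015],[0,0,-0.015]],"gripper":[1,1,1,1,1,1,1,1,1]}'
python3 -m jog '{"dp":[[0,0,0],[0,0,0],[0,0,0],[0,0,0],[0,0,0],[0,0,0],[0,0,0],[0,0,0],[0,0,0],[0,0,0]],"delta_rot":[[0,0,0],[0,0,0],[0,0,0],[0,0,0],[0,0,0],[0,0,0],[0,0,0],[0,0,0],[0,0,0],[0,0,0]],"gripper":[-1,-1,-1,-1,-1,-1,-1,-1,-1,-1]}' 30
```

```text
time: 4.75
position: [0.6035, 0.2466, 0.1004]
tool_rot: [0.654, 0.757, 0.001, 0.001]
ft_force: [-0.6, -0.2, -0.4]
grip_width: 0.0869
grip_force: 0.0
time: 5.75
position: [0.602, 0.2464, 0.0984]
tool_rot: [0.654, 0.757, -0.0, -0.0]
ft_force: [-0.2, -0.3, -0.1]
grip_width: 0.0149
grip_force: 0.0
```

```bash
python3 -m jog '{"dp":[[0,0,0],[0,0,0],[0,0,0],[0,0,-10],[0,0,-25],[0,0,-50],[0,0,-80],[0,0,-120],[0,0,-130],[0,0,-130],[0,0,-130]],"delta_rot":[[0,0,0],[0,0,0],[0,0,0],[0,0,0],[0,0,0],[0,0,0],[0,0,0],[0,0,0],[0,0,0],[0,0,0],[0,0,0]],"gripper":[-1,-1,-1,-1,-1,-1,-1,-1,-1,-1,-1]}' 30
python3 - <<'E'
from h import *
im=robot.camera('side');cv2.imwrite('pics/s1.png',im[180:360,190:410,::-1].repeat(3,0).repeat(3,1))
o=robot.get_obs();print(o['position'],o['tool_rot'],o['grip_force'],o['ft_force'])
E
```

```text
time: 6.85
position: [0.6013, 0.2462, 0.228]
tool_rot: [0.654, 0.757, -0.0, -0.0]
ft_force: [-0.1, -0.1, -0.7]
grip_width: 0.0006
grip_force: 0.0
[0.6007585  0.2460748  0.22701561] [ 0.65367023  0.75677792 -0.00125905 -0.00091028] 0.0 [-0.27399882  0.42196819 -0.39126846]
```

View pics/s1.png

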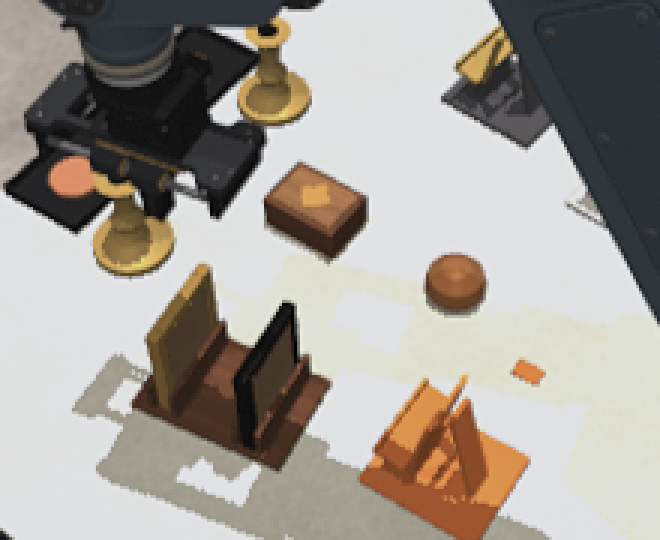

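The gripper came up empty: the gilt picture is still standing in its slot at crop (180,340), and the fingers are shut. I'll open, re-measure and watch the closing this time.

```bash
python3 -m jog '{"dp":[[0,0,-60],[0,0,-100],[0,0,-100],[0,0,-100],[0,0,-100],[0,0,-100],[0,0,-100],[0,0,-100],[0,0,-100],[0,0,-100],[0,0,-100],[0,0,-100]],"delta_rot":[[0,0,0],[0,0,0],[0,0,0],[0,0,0],[0,0,0],[0,0,0],[0,0,0],[0,0,0],[0,0,0],[0,0,0],[0,0,0],[0,0,0]],"gripper":[1,1,1,1,1,1,1,1,1,1,1,1]}' 30
python3 - <<'E'
from h import *
C=cam('wrist')
o=robot.get_obs();print(o['position'],o['tool_rot'],o['grip_width'])
im=robot.camera('wrist');print(robot.search_frame('gilt_picture','wrist'))
p=px(C,np.array([[.602,.2457,.13]]));print(p)
cr=im[100:320,180:440,::-1];cv2.imwrite('pics/wr5.png',cv2.resize(cr,None,fx=2.7,fy=2.7,interpolation=2))
c=C;T=lambda rgb:0
hsv=cv2.cvtColor(im,cv2.COLOR_RGB2HSV);m=((hsv[...,0]>18)&(hsv[...,0]<32)&(hsv[...,1]>110)).astype(np.uint8)
n,l,st,ce=cv2.connectedComponentsWithStats(m)
print([(s.tolist(),e.round(1).tolist()) for s,e in zip(st[1:],ce[1:]) if s[4]>150])
E
```

```text
time: 8.1
position: [0.6021, 0.2464, 0.3286]
tool_rot: [0.654, 0.757, 0.0, 0.0]
ft_force: [0.7, 0.0, 1.0]
grip_width: 0.0846
grip_force: 0.0
[0.60207515 0.24640755 0.3285913 ] [6.53656188e-01 7.56791625e-01 1.19174173e-04 9.62818682e-05] 0.08464020510512103
[{'rect': [311.8, 165.7, 324.3, 257.7], 'score': 0.63}]
[[317.45692914 212.85129832]]
[([312, 182, 12, 74, 635], [317.7, 223.0]), ([384, 251, 71, 47, 1176], [411.3, 272.8]), ([500, 293, 32, 55, 446], [521.8, 327.7]), ([103, 298, 26, 50, 356], [110.6, 327.9]), ([292, 346, 25, 18, 276], [304.1, 356.0]), ([444, 356, 196, 21, 2484], [554.7, 366.8])]
```

View pics/wr5.png

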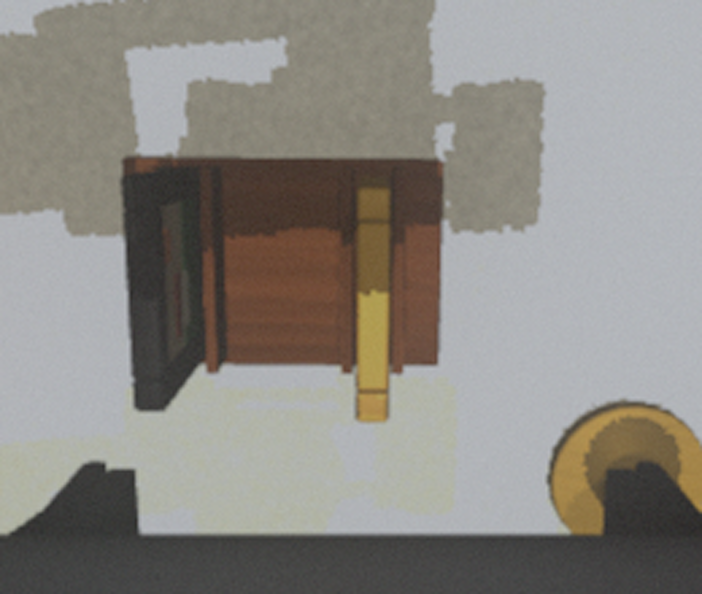

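The picture is unmoved, with its centre at pixel (318,212) against a predicted (317,213). So the earlier grip hadn't built up before the lift. I'll retry with more closing time and read the grip force before lifting.

```bash
python3 -m jog '{"dp":[[0,0,50],[0,0,100],[0,0,150],[0,0,190],[0,0,220],[0,0,233],[0,0,233],[0,0,233],[0,0,233],[0,0,233],[0,0,233],[0,0,233]],"delta_rot":[[0,0,0],[0,0,0],[0,0,0],[0,0,0],[0,0,0],[0,0,0],[0,0,0],[0,0,0],[0,0,0],[0,0,0],[0,0,0],[0,0,0]],"gripper":[1,1,1,1,1,1,1,-1,-1,-1,-1,-1]}' 45
python3 -m jog '{"dp":[[0,0,0],[0,0,0],[0,0,0],[0,0,0],[0,0,0],[0,0,0],[0,0,0]],"delta_rot":[[0,0,0],[0,0,0],[0,0,0],[0,0,0],[0,0,0],[0,0,0],[0,0,0]],"gripper":[-1,-1,-1,-1,-1,-1,-1]}' 45
python3 -m jog '{"dp":[[0,0,0],[0,0,0]],"delta_rot":[[0,0,0],[0,0,0]],"gripper":[-1,-1]}' 45
```

```text
time: 9.4
position: [0.6024, 0.2465, 0.0963]
tool_rot: [0.654, 0.757, 0.001, 0.0]
ft_force: [-0.6, 0.1, -0.0]
grip_width: 0.055
grip_force: 0.0
time: 10.1
position: [0.602, 0.2464, 0.0954]
tool_rot: [0.654, 0.757, -0.0, -0.0]
ft_force: [-0.5, 0.2, -0.4]
grip_width: 0.0027
grip_force: 0.0
time: 10.3
position: [0.602, 0.2464, 0.0955]
tool_rot: [0.654, 0.757, -0.0, -0.0]
ft_force: [0.4, -0.1, -0.2]
grip_width: 0.0005
grip_force: 0.0
```

The fingers shut on nothing at the picture's height, so something is inconsistent between the frames. I'll check numerically against the side and top cameras.

```bash
python3 - <<'E'
from h import *
S=cam('side');T=cam('top')
yaw=.145;ax=np.array([-np.sin(yaw),np.cos(yaw),0])
c=np.array([.6023,.2457,.13])
print('side top ends/bottom',px(S,[c+.05*ax,c-.05*ax,c+.05*ax-[0,0,.12],c-.05*ax-[0,0,.12]]).round(1).tolist())
print('TCP s1',px(S,[.6013,.2462,.228]))
print('easel side plate',px(S,[.5534-.085,-.2834,.01]))
print('top ends',px(T,[c+.05*ax,c-.05*ax]).round(1).tolist())
print(robot.get_obs()['q'])
im=robot.camera('side')
for n in ['gilt_picture','rack']: print(n,robot.search_frame(n,'side'))
cv2.imwrite('pics/s2.png',cv2.resize(im[180:360,190:410,::-1],None,fx=3,fy=3,interpolation=2))
E
```

```text
side top ends/bottom [[239.0, 293.2], [257.3, 267.5], [244.3, 316.4], [261.2, 291.3]]
TCP s1 [[244.36535033 258.50248003]]
easel side plate [[375.12179824 217.67117289]]
top ends [[185.9, 236.2], [223.0, 229.8]]
[ 2.17004173e-01  6.66756640e-01  1.44404981e+00 -4.61408547e-06
  1.03083326e+00  7.09987700e-02]
gilt_picture [{'rect': [238.2, 275.3, 262.0, 310.7], 'score': 0.79}]
rack [{'rect': [236.9, 284.7, 299.1, 336.7], 'score': 0.89}]
```

View pics/s2.png

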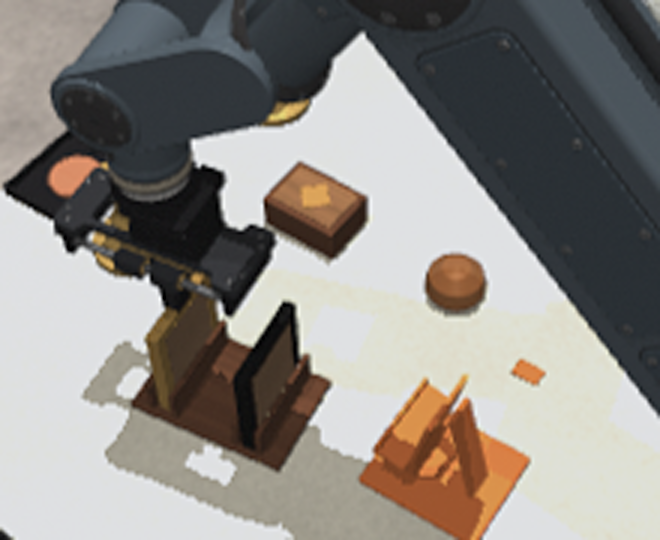

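The picture's modelled position matches the side view: predicted top edge (239,293)-(257,267), and it shows at that spot. But the fingertips end at crop (178,305), right at the top edge and about 30 mm above where the reported TCP projects. In the wrist image the tip separation of 174 px gives tip z ≈ -35 mm in the tool frame. The actual tips are therefore about 35 mm short of the reported TCP, so I need to reach that much deeper.

```bash
python3 -m jog '{"dp":[[0,0,-30],[0,0,-40],[0,0,-40],[0,0,-40],[0,0,-40],[0,0,-40],[0,0,-40],[0,0,-40],[0,0,-40],[0,0,-40]],"delta_rot":[[0,0,0],[0,0,0],[0,0,0],[0,0,0],[0,0,0],[0,0,0],[0,0,0],[0,0,0],[0,0,0],[0,0,0]],"gripper":[0.4,0.4,0.4,0.4,0.4,0.4,0.4,0.4,0.4,0.4]}'
python3 -m jog '{"dp":[[0,0,20],[0,0,35],[0,0,45],[0,0,55],[0,0,65],[0,0,71],[0,0,71],[0,0,71]],"delta_rot":[[0,0,0],[0,0,0],[0,0,0],[0,0,0],[0,0,0],[0,0,0],[0,0,0],[0,0,0]],"gripper":[0.4,0.4,0.4,0.4,0.4,0.4,0.4,0.4]}'
python3 -m jog '{"dp":[[0,0,0],[0,0,0],[0,0,0],[0,0,0],[0,0,0],[0,0,0],[0,0,0],[0,0,0],[0,0,0],[0,0,0]],"delta_rot":[[0,0,0],[0,0,0],[0,0,0],[0,0,0],[0,0,0],[0,0,0],[0,0,0],[0,0,0],[0,0,0],[0,0,0]],"gripper":[-1,-1,-1,-1,-1,-1,-1,-1,-1,-1]}' 30
```

```text
time: 11.45
position: [0.602, 0.2464, 0.1354]
tool_rot: [0.654, 0.757, -0.0, -0.0]
ft_force: [0.2, 1.0, 0.6]
grip_width: 0.06
grip_force: 0.0
time: 12.25
position: [0.6023, 0.2465, 0.0646]
tool_rot: [0.654, 0.757, 0.0, 0.0]
ft_force: [0.3, -0.9, 0.0]
grip_width: 0.0611
grip_force: 0.0
time: 13.25
position: [0.6021, 0.2464, 0.0644]
tool_rot: [0.654, 0.757, 0.0, 0.0]
ft_force: [0.8, 0.8, -0.5]
grip_width: 0.0135
grip_force: 29.9
```

Gripped at 13.5 mm width with 30 N. Lifting straight up.

```bash
python3 -m jog '{"dp":[[0,0,-8],[0,0,-20],[0,0,-40],[0,0,-70],[0,0,-105],[0,0,-140],[0,0,-160],[0,0,-170],[0,0,-170],[0,0,-170]],"delta_rot":[[0,0,0],[0,0,0],[0,0,0],[0,0,0],[0,0,0],[0,0,0],[0,0,0],[0,0,0],[0,0,0],[0,0,0]],"gripper":[-1,-1,-1,-1,-1,-1,-1,-1,-1,-1]}' 30
cat > goal.py <<'E'
from h import *
a=.22;ex,ey,ye=.5534,-.2834,-.0963
Rz=R.from_euler('z',ye).as_matrix();Rp=Rz@R.from_euler('y',-a).as_matrix()
def tcp(x,y,z,off=.0544):
    O=np.array([ex,ey,.052])+Rp@(np.array([x,y+.7,z])/1e3)
    return O+off*Rp[:,2]
Q=R.from_matrix(np.c_[Rp[:,1],Rp[:,0],-Rp[:,2]]).as_quat()
E
python3 - <<'E'
from goal import *
o=robot.get_obs();print(o['position'],o['grip_force'],o['grip_width'],o['ft_force'])
for t in [(14,0,110),(14,0,15),(8,0,3)]: print(t,tcp(*t).round(4),mv(tcp(*t),Q))
E
```

```text
time: 14.25
position: [0.6011, 0.2462, 0.2335]
tool_rot: [0.654, 0.757, -0.001, -0.001]
ft_force: [-0.1, 0.8, -3.7]
grip_width: 0.0138
grip_force: 29.9
[0.60110062 0.24616076 0.23350207] 29.93440739577636 0.013776759573939434 [-0.12277128  0.84624187 -3.68258439]
(14, 0, 110) [ 0.5314 -0.2806  0.2155] (array([-511. , -145.6,   18.4]), array([-0.221, -0.026,  0.241]))
(14, 0, 15) [ 0.552  -0.2826  0.1228] (array([-515.9, -125.3,  111.1]), array([-0.221, -0.026,  0.241]))
(8, 0, 3) [ 0.5488 -0.2822  0.1098] (array([-515.1, -128.4,  124.1]), array([-0.221, -0.026,  0.241]))
```

```bash
python3 -m jog '{"dp":[[-40,0,0],[-85,-10,0],[-130,-20,0],[-175,-35,0],[-220,-50,0],[-265,-65,0],[-310,-80,3],[-355,-95,6],[-400,-110,10],[-445,-125,14],[-485,-138,18],[-511,-146,18]],"delta_rot":[[0,0,0],[-0.02,0,0.02],[-0.04,0,0.04],[-0.06,-0.01,0.06],[-0.08,-0.01,0.09],[-0.1,-0.01,0.11],[-0.12,-0.01,0.13],[-0.14,-0.02,0.15],[-0.16,-0.02,0.18],[-0.18,-0.02,0.2],[-0.2,-0.025,0.22],[-0.221,-0.026,0.241]],"gripper":[-1,-1,-1,-1,-1,-1,-1,-1,-1,-1,-1,-1]}' 30
python3 -m jog '{"dp":[[0,0,0],[0,0,0],[0,0,0],[0,0,0]],"delta_rot":[[0,0,0],[0,0,0],[0,0,0],[0,0,0]],"gripper":[-1,-1,-1,-1]}' 30
python3 - <<'E'
from goal import *
C=cam('wrist');im=robot.camera('wrist')
cv2.imwrite('pics/h.png',im[:,:,::-1])
for t in [(14,0,110),(14,0,15),(8,0,3)]: print(t,mv(tcp(*t),Q))
o=robot.get_obs();print(o['grip_force'],o['grip_width'])
# predicted corners of held picture top and ledge
O=tcp(14,0,110)-.0544*Rp[:,2]
print(px(C,[O+Rp@np.array(v)/1e3 for v in [(7,50,120),(7,-50,120),(7,50,0),(-7,50,120)]]).round(1).tolist())
E
```

```text
time: 15.45
position: [0.5298, -0.2826, 0.2138]
tool_rot: [0.737, 0.667, 0.074, 0.08]
ft_force: [0.6, 0.2, -1.6]
grip_width: 0.0136
grip_force: 29.9
time: 15.85
position: [0.532, -0.2787, 0.216]
tool_rot: [0.735, 0.669, 0.075, 0.081]
ft_force: [0.6, -0.1, -1.2]
grip_width: 0.014
grip_force: 29.9
(14, 0, 110) (array([-1.8, -0.8,  0.6]), array([ 0.001, -0.002,  0.002]))
(14, 0, 15) (array([-2. , -0.9, 95.6]), array([ 0.001, -0.002,  0.002]))
(8, 0, 3) (array([ -2. ,  -6.9, 107.6]), array([ 0.001, -0.002,  0.002]))
29.935066635953262 0.014227289436057416
[[336.5, 203.3], [333.1, 425.9], [327.3, 179.1], [299.5, 203.2]]
```

View pics/h.png

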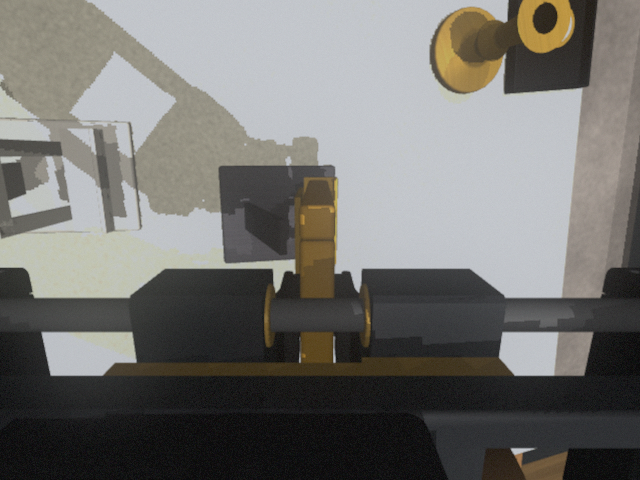

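The wrist view shows the held picture's top edge at (300-334,206) and its bottom end at (305-330,178). Predicted were (300-336,203) and (327,179), so the in-hand pose is as modelled. The ledge is directly below, so I'll lower along the rest.

```bash
python3 -m jog '{"dp":[[-1,-1,20],[-2,-1,45],[-2,-1,70],[-2,-1,88],[-2,-1,95],[-2,-4,100],[-2,-6,104],[-2,-6,104],[-2,-6,104],[-2,-6,104]],"delta_rot":[[0,0,0],[0,0,0],[0,0,0],[0,0,0],[0,0,0],[0,0,0],[0,0,0],[0,0,0],[0,0,0],[0,0,0]],"gripper":[-1,-1,-1,-1,-1,-1,-1,-1,-1,-1]}' 30
python3 - <<'E'
from goal import *
print(robot.get_obs()['ft_force'],[(t,mv(tcp(*t),Q)) for t in [(7,0,0)]])
E
```

```text
time: 16.9
position: [0.5491, -0.2844, 0.1145]
tool_rot: [0.736, 0.668, 0.075, 0.082]
ft_force: [-0.2, -0.8, -1.9]
grip_width: 0.0138
grip_force: 29.9
[-0.16153806 -0.7608436  -1.90690799] [((7, 0, 0), (array([ 2.1, -2.5,  7.5]), array([0.003, 0.   , 0.   ])))]
```

```bash
python3 -m jog '{"dp":[[1,0,2],[1,0,3],[1,0,4],[1,0,4]],"delta_rot":[[0,0,0],[0,0,0],[0,0,0],[0,0,0]],"gripper":[-1,-1,-1,-1]}' 30
python3 - <<'E'
from goal import *
for i in range(3):
  robot.camera('wrist'); print(robot.get_obs()['ft_force'].round(1),mv(tcp(7,0,0),Q))
E
```

```text
time: 17.3
position: [0.5496, -0.283, 0.1096]
tool_rot: [0.736, 0.668, 0.075, 0.082]
ft_force: [-0.9, -0.0, -1.6]
grip_width: 0.0137
grip_force: 29.9
[-0.4  0.3 -1.6] (array([ 0.6, -1.9,  2.7]), array([ 0.002, -0.001,  0.   ]))
[ 0.1 -0.6 -2. ] (array([ 0.7, -1.9,  2.7]), array([ 0.002, -0.001,  0.   ]))
[ 0.8  0.2 -1.6] (array([ 0.7, -1.9,  2.7]), array([ 0.002, -0.001,  0.   ]))
```

Now 1 mm steps down until the force shows contact.

```bash
python3 -m jog '{"dp":[[1,-1,1],[1,-1,2],[1,-1,2],[1,-1,2]],"delta_rot":[[0,0,0],[0,0,0],[0,0,0],[0,0,0]],"gripper":[-1,-1,-1,-1]}' 30
python3 -m jog '{"dp":[[0,0,1],[0,0,1],[0,0,1]],"delta_rot":[[0,0,0],[0,0,0],[0,0,0]],"gripper":[-1,-1,-1]}' 30
python3 -m jog '{"dp":[[0,0,1],[0,0,1],[0,0,1]],"delta_rot":[[0,0,0],[0,0,0],[0,0,0]],"gripper":[-1,-1,-1]}' 30
```

```text
time: 17.85
position: [0.5492, -0.2819, 0.1075]
tool_rot: [0.736, 0.668, 0.075, 0.082]
ft_force: [0.5, -0.0, -2.7]
grip_width: 0.0138
grip_force: 29.9
time: 18.15
position: [0.5495, -0.282, 0.1067]
tool_rot: [0.736, 0.668, 0.075, 0.082]
ft_force: [-0.1, 0.6, -1.7]
grip_width: 0.0136
grip_force: 29.9
time: 18.45
position: [0.5497, -0.282, 0.1067]
tool_rot: [0.736, 0.668, 0.075, 0.082]
ft_force: [-1.6, 1.6, 5.3]
grip_width: 0.0138
grip_force: 29.9
```

There is contact on the ledge (+7 N) at the predicted height. Next I'll close the gap to the back.

```bash
python3 -m jog '{"dp":[[0,-1,0],[0,-1,0],[0,-1,0]],"delta_rot":[[0,0,0],[0,0,0],[0,0,0]],"gripper":[-1,-1,-1]}' 30
python3 -m jog '{"dp":[[0,-1,0],[0,-1,0],[0,-1,0]],"delta_rot":[[0,0,0],[0,0,0],[0,0,0]],"gripper":[-1,-1,-1]}' 30
python3 - <<'E'
from goal import *
print(robot.get_obs()['ft_force'].round(1),robot.get_obs()['moment'].round(2),mv(tcp(7,0,0),Q))
E
```

```text
time: 18.75
position: [0.5494, -0.282, 0.1066]
tool_rot: [0.736, 0.668, 0.075, 0.083]
ft_force: [-0.8, 1.7, 5.5]
grip_width: 0.0136
grip_force: 29.9
time: 19.05
position: [0.5493, -0.2821, 0.1066]
tool_rot: [0.736, 0.668, 0.076, 0.083]
ft_force: [2.5, 3.2, 6.9]
grip_width: 0.0141
grip_force: 29.9
[2.5 3.2 6.9] [ 0.47 -0.42  0.13] (array([-0.3, -0.9, -0.2]), array([ 0.006, -0.   , -0.   ]))
```

The picture touches the back too and is centred within about 0.5 mm. Releasing and checking before withdrawing.

```bash
python3 -m jog '{"dp":[[0,0,0],[0,0,0],[0,0,0],[0,0,0],[0,0,0],[0,0,0],[0,0,0]],"delta_rot":[[0,0,0],[0,0,0],[0,0,0],[0,0,0],[0,0,0],[0,0,0],[0,0,0]],"gripper":[-0.6,-0.5,-0.4,-0.2,-0.1,-0.1,-0.1]}' 30
python3 -m jog '{"dp":[[0,0,-5],[0,0,-15],[0,0,-30],[0,0,-60],[0,0,-100],[0,0,-140],[0,0,-160],[0,0,-160],[0,0,-160]],"delta_rot":[[0,0,0],[0,0,0],[0,0,0],[0,0,0],[0,0,0],[0,0,0],[0,0,0],[0,0,0],[0,0,0]],"gripper":[-0.1,-0.1,-0.1,-0.1,-0.1,-0.1,-0.1,-0.1,-0.1]}'
python3 - <<'E'
from goal import *
W=cam('wrist')
iw=robot.camera('wrist');cv2.imwrite('pics/f_w.png',iw[:,:,::-1])
print('w',[d for d in robot.search_frame('gilt_picture','wrist')])
for c in ['top','side']:
    im=robot.camera(c);cv2.imwrite(f'pics/f_{c}.png',im[:,:,::-1])
    for n in ['gilt_picture','black_picture']: print(c,n,robot.search_frame(n,c))
O=np.array([ex,ey,.052])+Rp@[.007,0,0]
K=[O+Rp@np.array([a,b,z])/1e3 for z in (0,120) for b in (-50,50) for a in (-7,7)]
for n,C in [('w',W),('top',cam('top')),('side',cam('side'))]:
    p=px(C,K);print(n,'pred bbox',p.min(0).round(1),p.max(0).round(1),p[4:].round(1).tolist())
E
```

```text
time: 19.75
position: [0.5476, -0.2818, 0.1051]
tool_rot: [0.736, 0.668, 0.075, 0.082]
ft_force: [-0.5, 0.5, 0.0]
grip_width: 0.0385
grip_force: 0.0
time: 20.65
position: [0.5124, -0.2785, 0.2618]
tool_rot: [0.736, 0.668, 0.075, 0.082]
ft_force: [0.2, -0.5, -0.6]
grip_width: 0.0393
grip_force: 0.0
w [{'rect': [311.7, 166.7, 328.2, 293.3], 'score': 0.91}]
top gilt_picture [{'rect': [382.9, 243.8, 404.9, 253.5], 'score': 0.51}]
top black_picture [{'rect': [190.0, 263.3, 234.5, 277.4], 'score': 0.7}]
side gilt_picture []
side black_picture [{'rect': [269.8, 283.4, 289.4, 330.8], 'score': 0.78}]
w pred bbox [311.  167.3] [328.2 289.3] [[311.4, 289.3], [327.3, 289.3], [311.0, 174.1], [328.2, 174.1]]
top pred bbox [381.1 242.6] [425.2 255.3] [[424.7, 255.3], [425.2, 250.0], [386.2, 252.7], [386.6, 247.4]]
side pred bbox [344.2 168.7] [372.2 207.7] [[372.2, 171.0], [369.1, 168.7], [355.2, 186.0], [352.0, 183.5]]
```

The wrist detection [312,167,328,293] matches the predicted seated box [311,167,328,289]. I'll move the arm aside for an unobstructed cross-check.

```bash
python3 -m jog '{"dp":[[0,0,-40],[0,-30,-70],[-40,-60,-80],[-80,-90,-80],[-120,-120,-80],[-160,-150,-80],[-200,-180,-80],[-240,-210,-80],[-260,-220,-80],[-260,-220,-80],[-260,-220,-80],[-260,-220,-80]],"delta_rot":[[0,0,0],[0,0,0],[0,0,0],[0,0,0],[0,0,0],[0,0,0],[0,0,0],[0,0,0],[0,0,0],[0,0,0],[0,0,0],[0,0,0]],"gripper":[-0.1,-0.1,-0.1,-0.1,-0.1,-0.1,-0.1,-0.1,-0.1,-0.1,-0.1,-0.1]}'
python3 - <<'E'
from goal import *
O=np.array([ex,ey,.052])+Rp@[.007,0,0]
K=[O+Rp@np.array([a,b,z])/1e3 for z in (0,120) for b in (-50,50) for a in (-7,7)]
for c in ['top','side']:
    im=robot.camera(c);C=cam(c)
    for n in ['gilt_picture']: print(c,n,robot.search_frame(n,c))
    p=px(C,K);print('pred',p.min(0).round(1),p.max(0).round(1))
    # colours on the visible face, on a grid: front for top, side sees edge/back
    for nm,a in [('front',7),('back',-7)]:
        for z in (112,85,50,30): print(nm,z,[im[int(v+.5),int(u+.5)].tolist() for u,v in px(C,[O+Rp@np.array([a,b,z])/1e3 for b in (-30,0,30)])])
E
```

```text
time: 22.25
position: [0.2578, -0.5137, 0.2908]
tool_rot: [0.735, 0.669, 0.075, 0.081]
ft_force: [1.2, 0.4, -0.8]
grip_width: 0.0391
grip_force: 0.0
top gilt_picture [{'rect': [382.9, 244.3, 425.0, 255.1], 'score': 0.72}]
pred [381.1 242.6] [425.2 255.3]
front 112 [[116, 97, 32], [109, 93, 38], [152, 130, 45]]
front 85 [[72, 62, 52], [74, 45, 27], [50, 45, 47]]
front 50 [[55, 25, 15], [59, 46, 44], [62, 39, 28]]
front 30 [[67, 41, 22], [80, 49, 18], [96, 82, 31]]
back 112 [[111, 100, 82], [27, 27, 28], [24, 24, 26]]
back 85 [[129, 98, 34], [138, 105, 30], [97, 72, 27]]
back 50 [[152, 119, 36], [152, 118, 39], [152, 117, 36]]
back 30 [[151, 120, 36], [150, 121, 39], [150, 117, 39]]
side gilt_picture []
pred [344.2 168.7] [372.2 207.7]
front 112 [[193, 177, 162], [184, 153, 106], [161, 133, 93]]
front 85 [[186, 145, 79], [170, 132, 72], [79, 61, 32]]
front 50 [[56, 45, 35], [59, 47, 32], [83, 65, 36]]
front 30 [[67, 55, 38], [63, 50, 30], [81, 64, 35]]
back 112 [[143, 111, 60], [89, 70, 39], [111, 86, 47]]
back 85 [[58, 45, 33], [56, 45, 35], [56, 44, 33]]
back 50 [[63, 52, 31], [68, 56, 34], [74, 61, 39]]
back 30 [[62, 59, 60], [61, 50, 35], [64, 52, 33]]
```

The top-camera box [383,244,425,255] agrees with the prediction [381,243,425,255], and the black picture hasn't moved. Handing in.

```bash
python3 -c "
from rig import robot
print(robot.hand_in())"
```

```text
the job is handed in; nothing more can be done
None
```

The gilt picture is on the brass easel's ledge, lowered until it touched before release, leaning on the back, painted side out and centred to about 1 mm; the job was handed in at about 22 s, with the final pose confirmed by the wrist and top cameras (the side camera's detector did not find it) and only the black picture re-checked among the other lots.

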